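# Feed two bearing balls with the escapement lever

## Robot

A 6-joint arm with a two-finger parallel gripper is mounted at the origin on the work surface. World frame = base frame: x ahead of the robot, y to its left, z up, the work surface at z = 0. Lengths are in m, angles in rad, forces in N, time in s.
With the tool pointing down it reaches from about 0.25 to 0.8 m from the base axis. Payload 3.9 kg.
Tool frame: the origin (TCP) lies midway between the tips of the shut fingers; the grasp point (between the pads) lies 19 mm behind it (robot.hold_point_z is the distance from the TCP to the grasp point, in m); z points along the fingers, y is the line along which they close (so a half turn about z gives the same grasp; the last joint's range is limited). The gripper opens to 85 mm and grips with 20 to 120 N. Pads are 22 mm wide; open, the fingers measure 114 mm over their backs; the gripper's body (76 mm by 85 mm) begins 54 mm behind the grasp point. The pads swing forward as they close: fully open they stand 13 mm farther back than shut.
Start: joints at [1.237, 0.26, -0.138, 1.173, 0, 1.571], TCP at [0.172, 0.496, 0.231] pointing down, gripper open.
Joint ranges: [-2.78, 2.78], [-0.83, 1.72], [-1.28, 1.37], [-1.9, 2.12], [-1.57, 1.48], [-3.14, 3.14]. Speed limits (rad/s): [2.57, 2.57, 3.14, 3.14, 3.14, 3.14].

## Interface

Orientations are given as a unit quaternion [x, y, z, w].
In Python, from rig import robot gives the robot as it stands. The module is installed in compiled form; this text tells all that it offers.
- The arm moves only by the tool jog_arm, never from a script. Its argument "rows" is a list that holds one entry, the list of rows, each a list of 7 numbers: the opening, from -1 (shut) to 1 (fully open), then the shift along the tool's x, y, z in cm, then the turn, a rotation vector about the tool's x, y, z in rad. A call has 1 to 12 rows; each row is the pose to reach, as a shift and turn from the pose commanded when the call began, along the tool's axes at that moment; what a row does not reach only later rows make up. A row lasts 1/8 s, in which the tool goes at most 62.5 mm and 10.7 degrees, less where a joint would pass 70% of its speed; a pose out of reach is approached as far as the arm can. A call with a gripper value outside its range is refused whole. The fingers move at their own pace and stop on an object; the grip force is fixed at half the most. Time passes only in rows, so rows that repeat a pose let the fingers close. It gives the time, the measured TCP pose, the force, the opening and the grip force at its end, in the units of the state.
- robot.sense(): the state, without advancing time (a new reading comes with each control period).
- robot.read_camera(name): name is "scene" or "top" or "wrist"; returns the picture (400x640x3 uint8, red, green, blue); there is no depth.
- robot.camera_info(name): a dict with "vertical_fov" (degrees; the focal length in pixels is half the picture's height over the tangent of half this angle, whatever the lens; pixels are square), "cx", "cy" (the principal point, pixels), "k1" (the pictures are not rectified: a ray, as slopes to the right and down, at radius r is drawn at 1 + k1 r^2 times it, then the intrinsics apply), "R" (3x3) and "t" (3): a world point X has camera coordinates R X + t. Camera axes: x right, y down, z forward; pixel columns grow to the right and rows downward; lengths in m; the calibration is good to about 2 mm. A picture is of the moment at which its call begins: read the wrist's pose just before it. camera_info takes no time and is no camera call; for the wrist camera it gives the pose at the moment of the call.
- robot.close_job(): hands the job in; it is judged then, once.
The state is a dict: "time_s": time; "joints": joint angles; "joint_vel": joint speeds; "joint_torque": joint torques, N m; "tcp_pos": TCP position; "tool_rot": TCP orientation; "wrist_force": force on the tool from outside, world axes, zero at the start; "torque": the same for the moment, N m; "finger_gap": opening from 0.0 (shut) to 1.0 (fully open); "grasp_force": force on a finger pad.
Only numpy, scipy, OpenCV 4.12 (cv2) and the standard library are available. Lean on these libraries where they do the work, as an engineer would, in place of code of your own. Each camera call takes 0.05 s, during which the arm holds its last target. There are 200 camera calls.

## Task

Fill the green pick-up nest of the ball feeder with two steel balls: press the red pad of the rocking lever fully down with the fingertips so its other end lifts the gate and one ball rolls down, let the lever come right up again, then press once more for the second ball. Leave the other two balls waiting behind the gate, finish with the lever up and the hand clear of it, and do not touch the balls or disturb the things standing around the feeder.

Things in the scene. Friction and masses are not known exactly. Their poses are not given: they have to be found in the camera images.
- feeder: Ball feeder screwed to the bench: wooden board (x -50..105, y -130..130 mm, 18 thick) with a track of two steel rods at x = +70 mm falling 9 degrees towards -y; nothing over 130 mm high. Origin on the bench under the lever's pivot; x points from the red pad over the pivot to the track, y along the track to its high end, z up. Lever and bracket at y = -18 mm. It never moves.
- rocker (a joint): Angle of the rocking lever, rad: 0 at rest (red pad up, gate blade down), grows as the pad is pressed, 0.36 at its down stop with the pad 25 mm lower. Below about 0.25 no ball passes; fully down, a ball needs about half a second to roll clear of the blade. A spring returns the lever to 0 when let go; at the pad it resists with about 3 N at first, 6 N at the stop.
- pad (a point): Centre of the top face of the lever's red round press pad, 32 mm across, about 100 mm over the bench at rest and 75 mm fully pressed. It lies 70 mm from the pivot, on the side away from the track, with nothing above it; 45 mm or more from pad edge to any bystander.
- gate (a point): Where the centre of the ball waiting at the gate blade lies (fixed, 80 mm over the bench). At a full press the blade lifts clear and this ball rolls to the nest within a second, while a finger rises behind it and holds the next ones; when the lever is up again the row rolls down to the gate.
- nest_first (a point): Centre of a ball resting in the lower place of the green pick-up nest, against its end stop (fixed on the feeder, 68 mm over the bench).
- nest_second (a point): Centre of a ball resting in the upper place of the nest, against the first ball (fixed on the feeder, 72 mm over the bench).
- ball1_center (a point): Centre of the first steel ball, 25 mm across, 64 g: at the start it waits against the gate blade.
- ball2_center (a point): Centre of the second steel ball, 25 mm, next in the row uphill.
- ball3_center (a point): Centre of the third steel ball, 25 mm, behind the second.
- ball4_center (a point): Centre of the fourth steel ball, 25 mm, last in the row.
- weight: Bystander: brass knob weight, 38 mm across, 58 mm high, standing beside the lever; origin at the centre of its foot.
- oil_tin: Bystander: small yellow oil tin, 48 mm across, 81 mm high with its black cap, standing beside the lever; origin at the centre of its foot.
- screwdriver: Bystander: blue-handled screwdriver lying on the bench past the low end of the feeder, under 40 mm high; origin at its underside.
Things that resemble listed ones, but are neither listed nor needed, are in the scene too. Leave any black or brown look-alike of the part that bears ball3_center alone. Leave any brown look-alike of the part that bears ball2_center alone.

How it is judged:
On the way, in this order (a step that is already met when the one before it is completed fails the run):
1. the fingers press the lever fully down (value of joint rocker above 0.26 rad and contact force between the fingers and rocker above 0.3 N), for 0.05 s.
2. the lever is let right up again and the second ball has rolled down to the gate (value of joint rocker below 0.04 rad and distance between ball2_center and gate below 0.006 m), for 0.1 s.
3. the fingers press the lever fully down a second time (all of step 1), for 0.05 s.
At the end, for the whole second after the job is handed in: The first two balls lie still in the two places of the green nest (within 7 mm), the third waits at the gate (within 7 mm) with the fourth behind it, and the lever is back up (under 0.04 rad) (distance between ball1_center and nest_first below 0.006 m and distance between ball2_center and nest_second below 0.007 m and distance between ball3_center and gate below 0.007 m and y of ball4_center in the frame of feeder above -0.026 m and z of ball4_center in the frame of feeder above 0.075 m and value of joint rocker below 0.04 rad and linear speed of each of ball1, ball2, ball3, ball4 below 0.03 m/s); the robot touches nothing.
It fails at once if a third ball is let through the gate (y of any of ball3_center, ball4_center in the frame of feeder below -0.035 m).
It fails at once if a ball is touched by the robot (contact force between any of the fingers, the arm and ball1 above 0.3 N or contact force between any of the fingers, the arm and ball2 above 0.3 N or contact force between any of the fingers, the arm and ball3 above 0.3 N or contact force between any of the fingers, the arm and ball4 above 0.3 N).
It fails at once if a ball is lifted or knocked off the track (height (world z) of any of ball1_center, ball2_center, ball3_center, ball4_center above 0.125 m or height (world z) of any of ball1_center, ball2_center, ball3_center, ball4_center below 0.055 m).
It fails at once if a thing standing around the feeder is moved more than 15 mm or tipped (distance of any of weight, oil_tin, screwdriver from where it was at the start of the episode above 0.015 m or angle between any of weight, oil_tin's own z axis and vertical above 0.35 rad).
It also fails if it takes over 38 s, if anything falls off the work surface, if the arm or the gripper's body presses on something with over 40 N, if the wrist force passes 120 N, or if a joint passes its speed limit or range.

## Working session

There is one attempt and no reset: what is moved stays moved. The work goes in short steps, Python scripts to look and compute and a tool call to move; the robot and the scene stay as the last step left them, time stands still between calls to the robot, and variables do not carry over. Pictures are saved under pics/ and viewed, at most 10 in all, crops included, and the job is handed in when it is done.

Besides the shell and the picture viewer there is one more tool, called after "Request:" as a command line: name --argument value ..., lists and objects as JSON in quotes. jog_arm: Moves the arm, as the interface text tells. Its arguments: {"type":"object","properties":{"rows":{"type":"array","items":{"type":"array","items":{"type":"array","items":{"type":"number"}}}}},"required":["rows"]}

```bash
mkdir -p pics; cat > h.py <<'E'
import numpy as np, cv2
from rig import robot
def snap(n,f):
    i=robot.camera_info(n); im=robot.read_camera(n); cv2.imwrite(f'pics/{f}.png',im[:,:,::-1]); return im,i
def ray(i,u,v):
    f=200/np.tan(np.radians(i['vertical_fov'])/2); d=np.array([(u-i['cx'])/f,(v-i['cy'])/f]); s=d.copy()
    for _ in range(20): s=d/(1+i['k1']*(s@s))
    R=np.array(i['R']);t=np.array(i['t']); return -R.T@t, R.T@np.array([*s,1])
def onz(i,u,v,z):
    o,d=ray(i,u,v); return o+d*(z-o[2])/d[2]
def cross(a,b):
    (o,d),(p,e)=a,b; d=d/np.linalg.norm(d); e=e/np.linalg.norm(e)
    s=np.linalg.lstsq(np.c_[d,-e],p-o,rcond=None)[0]; x,y=o+s[0]*d,p+s[1]*e
    return (x+y)/2,np.linalg.norm(x-y)
def red(im):
    h=cv2.cvtColor(im,cv2.COLOR_RGB2HSV); m=(((h[...,0]<8)|(h[...,0]>172))&(h[...,1]>140)&(h[...,2]>60)).astype('uint8')
    n,l,s,c=cv2.connectedComponentsWithStats(m); return [(s[k].tolist(),c[k].round(1).tolist()) for k in range(1,n) if s[k][4]>25]
E
python3 - <<'E'
from h import *
a,i=snap('scene','s0');b,j=snap('top','t0')
print(red(a),red(b)); print(robot.sense()['time_s'],robot.sense()['tool_rot'])
cv2.imwrite('pics/st0.png',cv2.resize(np.vstack([a,b]),(480,600))[:,:,::-1])
E
```

```text
[([8, 94, 25, 6, 48], [19.3, 96.3]), ([20, 103, 15, 8, 48], [26.9, 106.2]), ([107, 103, 8, 7, 30], [110.1, 106.4]), ([74, 107, 14, 8, 36], [80.9, 110.2]), ([498, 107, 66, 38, 1635], [529.5, 125.1]), ([50, 110, 22, 10, 53], [59.1, 114.7]), ([4, 116, 29, 11, 120], [19.2, 120.8]), ([228, 209, 16, 14, 162], [235.2, 215.0])] [([417, 216, 17, 16, 215], [425.2, 223.5])]
0.1 [ 1.66140275e-01  9.86101729e-01 -8.77229188e-04 -1.40938480e-04]
```

View pics/s0.png

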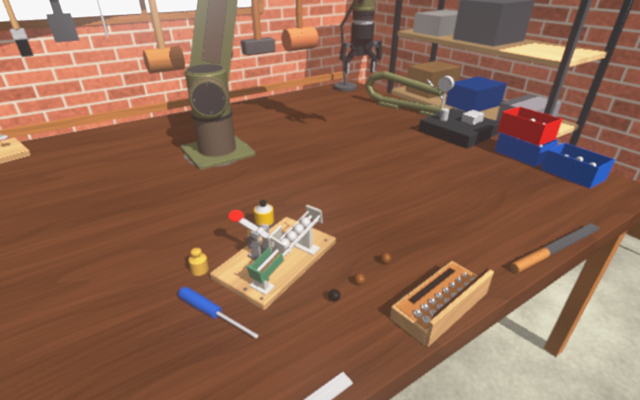

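View pics/t0.png

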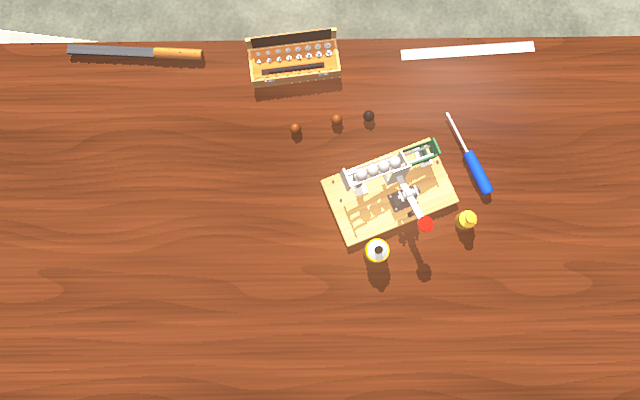

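The only red round pad by the feeder is at scene (235,215) and top (425,223). The brass weight is at top (467,219), the oil tin at (377,250), and the four steel balls on the track at (361..395, 160..174). The black and brown balls lie loose on the bench.

```bash
python3 - <<'E'
from h import *
from scipy.spatial.transform import Rotation as Ro
i,j=robot.camera_info('scene'),robot.camera_info('top')
p,e=cross(ray(i,235.2,215),ray(j,425.2,223.5)); print('pad',p,e)
for n,u,v,z in [('pivot',405,194,.1),('weight',467,219,.05),('tin',379,250,.08),('track hi',345,178,.1),('nest',436,148,.07)]: print(n,onz(j,u,v,z).round(3))
s=robot.sense(); R=Ro.from_quat(s['tool_rot']); print(R.as_matrix().round(3),s['tcp_pos'])
d=np.r_[p[:2],.16]-s['tcp_pos']; print('tool shift cm',R.inv().apply(d)*100)
im=cv2.imread('pics/t0.png')[130:260,310:500]; cv2.imwrite('pics/c0.png',cv2.resize(im,None,fx=4,fy=4,interpolation=2))
E
```

```text
pad [ 0.54970216 -0.15801314  0.09747444] 0.002873975648574179
pivot [ 0.607 -0.122  0.1  ]
weight [ 0.563 -0.257  0.05 ]
tin [ 0.501 -0.07   0.08 ]
track hi [ 0.641 -0.006  0.1  ]
nest [ 0.708 -0.197  0.07 ]
[[-0.945  0.328 -0.001]
 [ 0.328  0.945 -0.002]
 [-0.    -0.002 -1.   ]] [0.17181007 0.49542673 0.23055706]
tool shift cm [-57.11373797 -49.34192857   7.14416535]
```

View pics/c0.png

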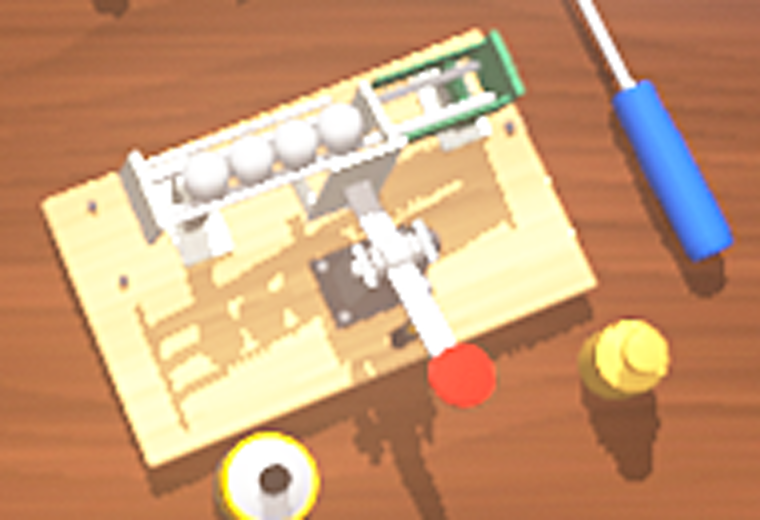

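The crop shows the red pad at the lever's end, clear on all sides, with the weight and tin well off and four steel balls behind the gate. Next I move above the pad with the fingers shut.

Request:
jog_arm --rows '[[[-1,-3,-2.5,0,0,0,0.1],[-1,-8,-7,0.5,0,0,0.25],[-1,-13,-11.2,1,0,0,0.4],[-1,-17.5,-15,2,0,0,0.55],[-1,-22,-19,2.5,0,0,0.7],[-1,-26.5,-23,3,0,0,0.85],[-1,-31,-27,4,0,0,1.0],[-1,-35.5,-31,4.5,0,0,1.15],[-1,-40,-34.5,5,0,0,1.3],[-1,-44.5,-38.5,5.5,0,0,1.4],[-1,-49,-42.3,6,0,0,1.5],[-1,-53,-46,6.5,0,0,1.5]]]'

```text
time_s: 1.6
tcp_pos: [0.5227, -0.1142, 0.1657]
tool_rot: [0.794, 0.608, -0.0, -0.0]
wrist_force: [0.2, 0.7, -0.1]
finger_gap: 0.003
grasp_force: 0.0
```

```bash
python3 - <<'E'
from h import *
from scipy.spatial.transform import Rotation as Ro
a,i=snap('wrist','w1'); s=robot.sense(); R=Ro.from_quat(s['tool_rot']); 
print(s['time_s'],s['tcp_pos'],s['joints'],s['finger_gap'],s['wrist_force']); print(R.as_matrix().round(3))
for r in red(a): print(r,onz(i,*r[1],.0985).round(4))
print(R.inv().apply(np.array([.55,-.158,.16])-s['tcp_pos'])*100)
E
```

```text
1.65 [ 0.5263272  -0.11998055  0.16509636] [-0.22135213  0.3183137  -0.23304668  1.01511687 -0.00467734  1.61749952] 0.005346271721929549 [ 6.24105878 -4.43911128  0.23449208]
[[ 0.265  0.964  0.003]
 [ 0.964 -0.265 -0.006]
 [-0.004  0.005 -1.   ]]
([356, 240, 44, 43, 1391], [376.7, 261.5]) [ 0.5524 -0.1567  0.0985]
[-3.03680353  3.28736625  0.53812336]
```

View pics/w1.png

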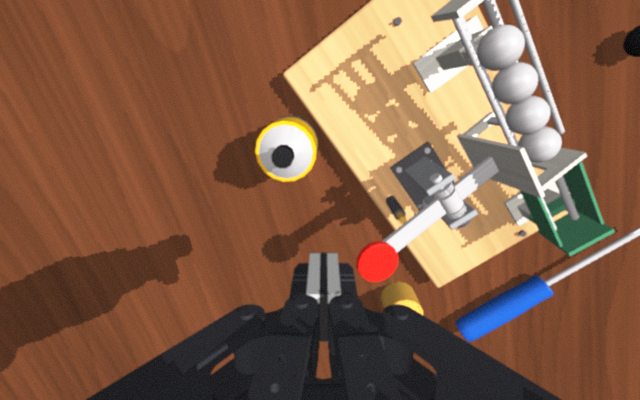

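The wrist view shows the pad at (377,261), unobstructed, with the weight at (400,300) and the tin at (286,150) clear. I'll centre over it.

Request:
jog_arm --rows '[[[-1,-1.8,1.8,0.5,0,0,0],[-1,-3.5,3.5,1,0,0,0],[-1,-3.5,3.5,2,0,0,0],[-1,-3.5,3.5,2,0,0,0],[-1,-3.5,3.5,2,0,0,0]]]'

```text
time_s: 2.28
tcp_pos: [0.5462, -0.1542, 0.1463]
tool_rot: [0.793, 0.609, -0.0, -0.0]
wrist_force: [-0.5, -0.3, -0.1]
finger_gap: -0.001
grasp_force: 0.0
```

```bash
python3 - <<'E'
from h import *
from scipy.spatial.transform import Rotation as Ro
s=robot.sense(); R=Ro.from_quat(s['tool_rot']); a,i=snap('wrist','w2')
print(s['time_s'],s['tcp_pos'],s['wrist_force'])
for r in red(a): print(r,onz(i,*r[1],.0985).round(4))
print(R.inv().apply(np.array([.551,-.157,.10])-s['tcp_pos'])*100)
E
```

```text
2.275 [ 0.54617319 -0.15418064  0.14626961] [-0.54044775 -0.31692607 -0.10628755]
([309, 207, 50, 48, 1794], [332.7, 231.2]) [ 0.5525 -0.1565  0.0985]
[-0.14834352  0.54326227  4.62645666]
```

View pics/w2.png

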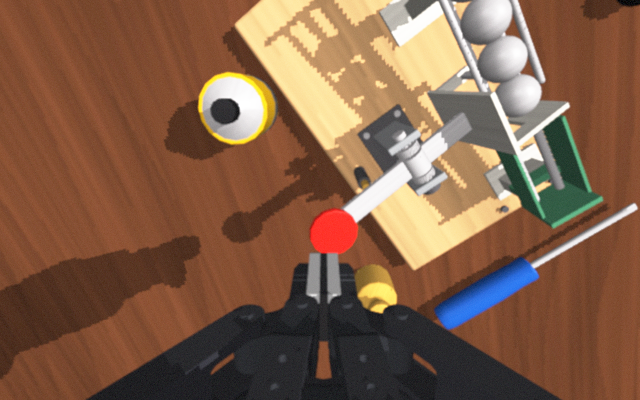

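The pad is centred within about 6 mm at (333,231), and the weight is well clear of the fingers. First press now.

Request:
jog_arm --rows '[[[-1,-0.1,0.6,2,0,0,0],[-1,-0.1,0.6,4,0,0,0],[-1,-0.1,0.6,5,0,0,0],[-1,-0.1,0.6,6,0,0,0],[-1,-0.1,0.6,6.7,0,0,0],[-1,-0.1,0.6,7,0,0,0],[-1,-0.1,0.6,7.1,0,0,0],[-1,-0.1,0.6,7.1,0,0,0]]]'

```text
time_s: 3.32
tcp_pos: [0.5516, -0.1563, 0.0767]
tool_rot: [0.793, 0.609, 0.001, -0.001]
wrist_force: [-3.6, 4.7, 8.5]
finger_gap: -0.001
grasp_force: 3.9
```

Request:
jog_arm --rows '[[[-1,0,0,0.2,0,0,0],[-1,0,0,0.2,0,0,0],[-1,0,0,0.2,0,0,0],[-1,0,0,0.2,0,0,0]]]'

```text
time_s: 3.82
tcp_pos: [0.5516, -0.1563, 0.0763]
tool_rot: [0.793, 0.609, 0.001, -0.001]
wrist_force: [-7.7, 3.3, 19.2]
finger_gap: -0.006
grasp_force: 8.9
```

```bash
python3 - <<'E'
from h import *
s=robot.sense();print(s['time_s'],s['tcp_pos'],s['wrist_force'])
a,i=snap('scene','s1');b,j=snap('top','t1')
A=cv2.resize(a[190:310,200:350],(600,480));cv2.imwrite('pics/c1.png',A[:,:,::-1])
E
```

```text
3.825 [ 0.55164892 -0.15626704  0.07632582] [-7.67498441  3.30233902 19.17786581]
```

View pics/c1.png

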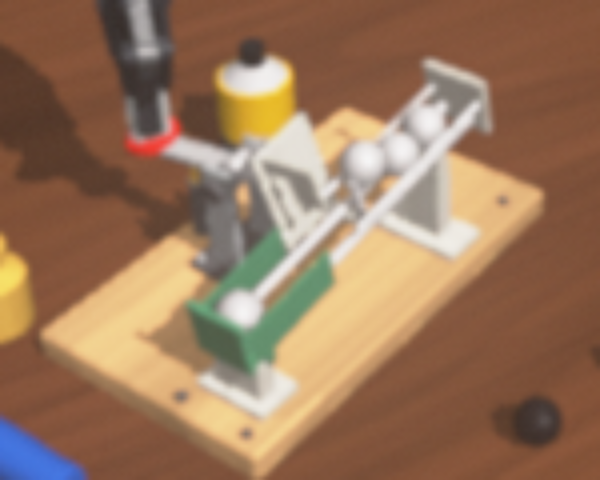

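The crop shows ball 1 in the nest at (240,308), the blade raised and three balls held. The lever is on its stop at 19 N. Now I'll release fully and let the row settle.

Request:
jog_arm --rows '[[[-1,0,0,-1,0,0,0],[-1,0,0,-2.5,0,0,0],[-1,0,0,-4.5,0,0,0],[-1,0,0,-4.5,0,0,0],[-1,0,0,-4.5,0,0,0],[-1,0,0,-4.5,0,0,0],[-1,0,0,-4.5,0,0,0],[-1,0,0,-4.5,0,0,0],[-1,0,0,-4.5,0,0,0],[-1,0,0,-4.5,0,0,0],[-1,0,0,-4.5,0,0,0],[-1,0,0,-4.5,0,0,0]]]'

```text
time_s: 5.42
tcp_pos: [0.5523, -0.1577, 0.1183]
tool_rot: [0.794, 0.608, -0.0, 0.0]
wrist_force: [1.1, -0.7, -0.5]
finger_gap: -0.003
grasp_force: 0.0
```

```bash
python3 - <<'E'
from h import *
s=robot.sense();print(s['time_s'],s['tcp_pos'],s['wrist_force'])
a,i=snap('scene','s2')
A=cv2.resize(a[190:310,200:350],(600,480));cv2.imwrite('pics/c2.png',A[:,:,::-1])
E
```

```text
5.425 [ 0.55225212 -0.15765861  0.11832769] [ 1.09959065 -0.74403467 -0.46436027]
```

View pics/c2.png

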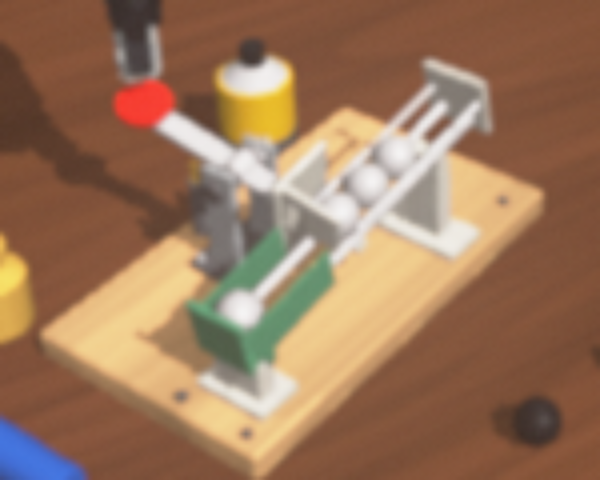

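The lever is up, the row has moved down to the gate (340,210) and ball 1 rests in the nest. Second press, done the same way and held, then checked.

Request:
jog_arm --rows '[[[-1,0,0,1.5,0,0,0],[-1,0,0,2.4,0,0,0],[-1,0,0,3.4,0,0,0],[-1,0,0,4.1,0,0,0],[-1,0,0,4.4,0,0,0],[-1,0,0,4.5,0,0,0],[-1,0,0,4.5,0,0,0],[-1,0,0,4.5,0,0,0],[-1,0,0,4.5,0,0,0],[-1,0,0,4.5,0,0,0]]]'

```text
time_s: 6.72
tcp_pos: [0.551, -0.1565, 0.076]
tool_rot: [0.794, 0.609, 0.0, -0.001]
wrist_force: [-8.7, 3.6, 25.0]
finger_gap: -0.001
grasp_force: 12.4
```

```bash
python3 - <<'E'
from h import *
a,i=snap('scene','s3')
A=cv2.resize(a[190:310,200:350],(600,480));cv2.imwrite('pics/c3.png',A[:,:,::-1])
E
```

```text
(no output)
```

View pics/c3.png

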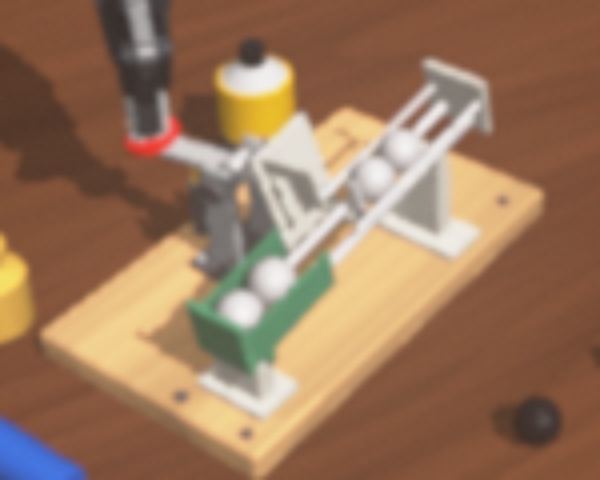

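Both balls are in the nest, at (240,308) and (272,278), and two are held above. Releasing now.

Request:
jog_arm --rows '[[[-1,0,0,-1,0,0,0],[-1,0,0,-2.5,0,0,0],[-1,0,0,-5,0,0,0],[-1,0,0,-8,0,0,0],[-1,0,0,-9,0,0,0],[-1,0,0,-9,0,0,0],[-1,0,0,-9,0,0,0],[-1,0,0,-9,0,0,0],[-1,0,0,-9,0,0,0],[-1,0,0,-9,0,0,0],[-1,0,0,-9,0,0,0],[-1,0,0,-9,0,0,0]]]'

```text
time_s: 8.28
tcp_pos: [0.5523, -0.1577, 0.1634]
tool_rot: [0.794, 0.608, 0.0, 0.0]
wrist_force: [0.2, 0.5, -1.2]
finger_gap: 0.0
grasp_force: 0.0
```

Request:
jog_arm --rows '[[[-1,0,0,0,0,0,0],[-1,0,0,0,0,0,0],[-1,0,0,0,0,0,0],[-1,0,0,0,0,0,0],[-1,0,0,0,0,0,0],[-1,0,0,0,0,0,0],[-1,0,0,0,0,0,0],[-1,0,0,0,0,0,0]]]'

```text
time_s: 9.28
tcp_pos: [0.5523, -0.1576, 0.1633]
tool_rot: [0.794, 0.608, -0.0, -0.0]
wrist_force: [-0.9, -1.3, 0.8]
finger_gap: -0.002
grasp_force: 0.0
```

```bash
python3 - <<'E'
from h import *
a,i=snap('scene','s4')
A=cv2.resize(a[190:310,200:350],(600,480));cv2.imwrite('pics/c4.png',A[:,:,::-1])
E
```

```text
(no output)
```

View pics/c4.png

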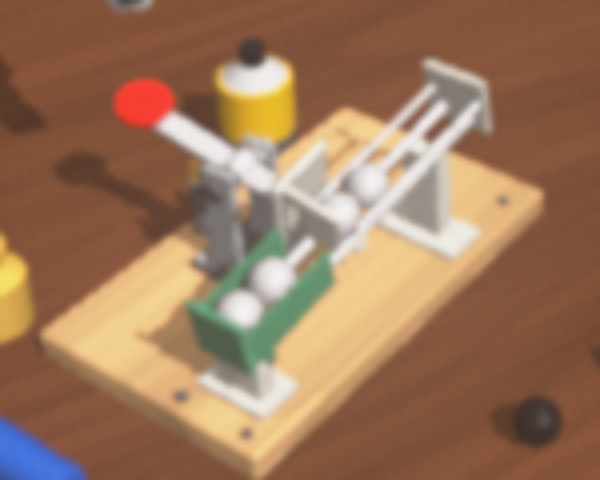

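The lever is up, two balls are in the nest, ball 3 waits at the gate (340,210) with ball 4 behind it (370,182), and the hand is clear. Handing in.

```bash
python3 -c "
from rig import robot
print(robot.close_job())"
```

```text
the job is handed in; nothing more can be done
None
```

The job is handed in at about 9 s of the 38 s allowed: the last picture before hand-in shows two balls in the green nest, two behind the gate, the lever up and the hand clear; the judge's verdict was not shown.

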